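# Set the straightedge and hold the stencil frame at its balance point

### The job

Lay the aluminium straightedge on the base board, standing on its narrow side as it does now, flush along the painted panel's long edge that faces away from the hinge and roughly centred on it, and let go of it. Then take the hinged stencil frame by its red handle and swing it gently up from where it leans back until it stands straight up on its hinge, at its balance point, and finish while still gripping the handle and holding the frame still there. Do not let the frame fall either way, and leave the cans, the pot and the brush alone.

Things in the scene. Friction and masses are not known exactly. Their poses are not given: they have to be found in the camera images.
- straightedge: Loose bright aluminium bar, 160 long (its x) x 20 wide (its y) x 28 mm tall (its z), about 0.24 kg, with dark tick marks on top; all sides plain, either long side may go against the panel. Origin: centre of its underside. It starts lying on the bench top (z = 0), 28 mm side upright.
- panel_edge (a point): Middle of the outer long edge of the fixed white painted panel (180 x 100 x 8 mm), at its foot on the base board's top, 10 mm above the bench. x along the edge, y across the panel to the hinge, z up; the panel fills y = 0 to +100 mm. Flush: straightedge origin at y = -10 mm, z = 0 here, its x along this x, either way round.
- press: Fixed plywood base board, 230 (x) x 225 (y) x 10 mm, carrying panel and hinge. Origin: on the bench under the middle of the hinge; axes as panel_edge. The board spans y = -170 to +55 mm, so 45 mm of bare board lies outside the panel's outer edge (y = -125 mm).
- hinge (a point): Middle of the stencil frame's hinge axis, 50 mm above the bench, 125 mm from panel_edge along its y; x along the hinge axis, y and z as for panel_edge. Steel hinge posts 56 mm tall stand at x = +-102 mm.
- handle (a point): Red round handle bar of the stencil frame, 12 mm diameter, 110 mm long, on two thin arms at x = +-51 mm. Origin: its middle; x along it, parallel to the hinge. 185 mm from the hinge axis, in the frame's mid-plane, 44 mm clear of the frame's rail. Pinch it from above, across; it can turn between the fingers. Starts 153 mm beyond the hinge (+y), 153 mm above the bench.
- stencil (a joint): Hinge angle of the stencil frame (wood, 180 x 135 x 12 mm, green sheet, about 0.35 kg with handle), rad. 0: shut flat over the panel; 1.571: straight up over the hinge, its balance point; 2.55: leaning back on its stop, away from the panel, where it starts. Nearly free hinge: let go, it falls to one side or the other.
- spray_can: Bystander: dark spray can with blue cap, 62 mm diameter, 154 mm tall. Origin: centre of its underside.
- paint_tin: Bystander: orange and steel paint tin, 84 mm diameter, 98 mm tall. Origin: centre of its underside.
- pot: Bystander: amber pot with white lid, 76 mm diameter, 88 mm tall. Origin: centre of its underside.
- brush: Bystander: paint brush lying on the bench, along its x. Origin: under its middle.
There are look-alikes about, which are no part of the job. Leave any green or pink look-alike of the straightedge alone.

How it is judged:
On the way:
1. the straightedge lies released and flush along the panel's outer edge while the stencil frame still leans back (y of straightedge in the frame of panel_edge between -0.013 and -0.0075 m and angle between the x axis of straightedge and the x axis of panel_edge, either way round below 0.026 rad and x of straightedge in the frame of panel_edge between -0.03 and 0.03 m and z of straightedge in the frame of panel_edge below 0.003 m and angle between straightedge's own z axis and vertical below 0.04 rad and linear speed of straightedge below 0.02 m/s and contact force between straightedge and the arm below 0.2 N and contact force between straightedge and the fingers below 0.2 N and value of joint stencil above 2.4 rad), for 0.3 s.
At the end, for the whole second after the job is handed in: Frame still (under 0.05 rad/s) within 0.06 rad of straight up, gripped with over 1 N within 60 mm of the handle middle, touching nothing loose; straightedge flat and released, its origin 7.5 to 13 mm out from the panel edge, parallel within 0.026 rad, within 30 mm of the edge middle (y of straightedge in the frame of panel_edge between -0.013 and -0.0075 m and angle between the x axis of straightedge and the x axis of panel_edge, either way round below 0.026 rad and x of straightedge in the frame of panel_edge between -0.03 and 0.03 m and z of straightedge in the frame of panel_edge below 0.003 m and angle between straightedge's own z axis and vertical below 0.04 rad and linear speed of straightedge below 0.02 m/s and contact force between straightedge and the arm below 0.2 N and contact force between straightedge and the fingers below 0.2 N and value of joint stencil between 1.511 and 1.631 rad and velocity of joint stencil between -0.05 and 0.05 rad/s and contact force between stencil and the fingers above 1 N and distance between the grasp point and handle below 0.06 m and contact force between stencil and spray_can below 0.1 N and contact force between stencil and paint_tin below 0.1 N and contact force between stencil and pot below 0.1 N and contact force between stencil and brush below 0.1 N and contact force between stencil and straightedge below 0.1 N); the arm keeps its last pose, push and grip.
It fails at once if a can, the pot or the brush is moved more than 20 mm or knocked over (distance of any of spray_can, paint_tin, pot, brush from where it was at the start of the episode above 0.02 m or angle between any of spray_can, paint_tin, pot's own z axis and vertical above 0.4 rad).
It fails at once if the stencil frame falls over towards the panel (joint below 1.1) (value of joint stencil below 1.1 rad).
It fails at once if the stencil frame is flung or dropped (faster than 2.5 rad/s) (velocity of joint stencil above 2.5 rad/s or velocity of joint stencil below -2.5 rad/s).
It also fails if it takes over 72 s, if anything falls off the work surface, if the arm or the gripper's body presses on something with over 40 N, if the wrist force passes 120 N, or if a joint passes its speed limit or range.

### The arm

A 7-joint arm with a two-finger parallel gripper is mounted at the origin on the work surface. World frame = base frame: x ahead of the robot, y to its left, z up, the work surface at z = 0. Lengths are in m, angles in rad, forces in N, time in s.
With the tool pointing down it reaches from about 0.425 to 0.925 m from the base axis. Payload 6.8 kg.
Tool frame: the origin (TCP) lies on the front face of the gripper's body, between the roots of the fingers; the fingertips stand 73 mm ahead of it and the grasp point (between the pads) lies 54 mm ahead of it (env.nose_length is the distance from the TCP to the fingertips, in m); z points along the fingers, y is the direction in which the jaws open and shut (so a half turn about z gives the same grasp; the last joint's range is limited). The gripper opens to 85 mm and grips with 20 to 120 N. Pads are 22 mm wide; open, the fingers measure 114 mm over their backs; the gripper's body (76 mm by 85 mm) begins 54 mm behind the grasp point. The pads swing forward as they close: fully open they stand 13 mm farther back than shut.
Start: joints at [1.085, 0.477, 0.022, 1.555, -0.011, 1.109, -0.083], TCP at [0.249, -0.627, 0.304] pointing down, gripper open.
Joint ranges: [-2.96, 2.96], [-0.34, 2.1], [-1.41, 1.46], [0.24, 2.44], [-1.37, 4.51], [0.17, 1.92], [-2.96, 2.96]. Speed limits (rad/s): [2.39, 2.39, 3.14, 3.14, 3.14, 3.14, 3.14].

### API

Orientations are given as a unit quaternion [w, x, y, z].
In Python, from cell import env, kin, camera, calibration, job gives the robot as it stands. The module is installed in compiled form; this text tells all that it offers. Calls block until the motion is done:
- env.reach(position, orientation): joint-space move of the TCP to a pose.
- env.movel(position, velocity=0.15, rot=None, stop_force=None): straight line of the TCP; rot=None keeps the orientation; velocity is the mean speed in m/s. With stop_force (N) it stops when the force on the tool has changed by that much, and returns True; else False.
- env.goto_joints(angles): joint-space move.
- env.grip(opening, f_grip=None): finger opening in m; f_grip is the grip in N (None keeps the last); returns when the fingers have stopped.
- env.dwell(seconds).
- kin.inverse_kinematics(position, orientation): joint angles nearest the present ones, or None.
- env.get_state(): the state.
- camera(name): name is "scene" or "side" or "wrist"; returns (picture, depth): 480x640x3 uint8, blue, green, red; 480x640 float32, m along the optical axis (not along the pixel's ray), 0 where there is no reading.
- calibration(name): a dict with "fx", "fy", "cx", "cy" (pixels), "rvec" (rotation vector, rad) and "tvec" (3), from world to camera coordinates, as OpenCV has them. Camera axes: x right, y down, z forward; pixel columns grow to the right and rows downward; lengths in m; the calibration is good to about 2 mm. The wrist camera is an equidistant fisheye: a pixel r from the principal point sees the ray r / f radians off the axis. A picture is of the moment at which its call begins: read the wrist's pose just before it. calibration takes no time and is no camera call; for the wrist camera it gives the pose at the moment of the call.
A pose or a line that the arm cannot do raises env.PlanningError and nothing moves.
- job.job_done(): hands the job in, once; it reports no verdict.
The state is a dict: "time": time; "qpos": joint angles; "joint_velocities": joint speeds; "joint_torque": joint torques, N m; "tcp_pos": TCP position; "orientation": TCP orientation; "force": force on the tool from outside, world axes, zero at the start; "torque": the same for the moment, N m; "opening": finger opening in m.
Only numpy, scipy, OpenCV 4.12 (cv2) and the standard library are available. Lean on these libraries where they do the work, as an engineer would, in place of code of your own. Each camera call takes 0.05 s, during which the arm holds its last target.

## Working session

There is one attempt and no reset: what is moved stays moved. The work goes in short steps, each a Python script; the robot and the scene stay as the last script left them, time stands still between calls to the robot, and variables do not carry over. Pictures are saved under pics/ and viewed, and the job is handed in when it is done.

```bash
mkdir -p pics; python3 - <<'E'
from cell import env, camera, calibration
import cv2,numpy as np
for n in ["scene","side","wrist"]:
    c=calibration(n); print(n,c)
    p,d=camera(n); cv2.imwrite(f"pics/{n}0.png",p); np.save(f"{n}0.npy",d)
s=env.get_state(); print(s)
E
```

```text
scene {'fx': 594.4472327102241, 'fy': 594.4472327102241, 'cx': 312.97314797230973, 'cy': 232.48564559055015, 'rvec': array([ 1.6233914 ,  2.24346405, -0.61839837]), 'tvec': array([ 0.21331272, -0.46921231,  1.77322231])}
side {'fx': 600.5199137077736, 'fy': 600.5199137077736, 'cx': 325.727493331807, 'cy': 240.26798384133718, 'rvec': array([ 2.19800363, -0.6000497 ,  0.30425997]), 'tvec': array([-0.52612602,  0.24586375,  1.40396483])}
wrist {'fx': 371.64829954431775, 'fy': 371.64829954431775, 'cx': 321.8418734351654, 'cy': 234.73622483947418, 'rvec': array([-2.36085917,  1.6006498 ,  0.27325161]), 'tvec': array([-0.67440455, -0.0443376 ,  0.38166976])}
{'time': 0.15, 'qpos': array([ 1.08490398,  0.47765391,  0.02237657,  1.55621344, -0.0115144 ,
        1.10929013, -0.08311871]), 'joint_velocities': array([ 0.00133168, -0.00059534,  0.00114254, -0.00294819, -0.00184713,
       -0.00048491, -0.00098649]), 'joint_torque': array([ 2.89451149e-03, -5.96921039e+01,  1.61024954e+00, -2.81492239e+01,
        1.26446108e-02,  6.56344360e-03,  2.22135355e-05]), 'tcp_pos': array([ 0.24884612, -0.62707993,  0.30312487]), 'orientation': array([-6.93936411e-04,  9.82215025e-01,  1.87758169e-01, -1.84924468e-04]), 'force': array([-0.92587509,  1.00968502,  0.75623022]), 'torque': array([ 0.05718421, -0.00398562,  0.05914099]), 'opening': 0.08521031182021278}
```

View pics/scene0.png

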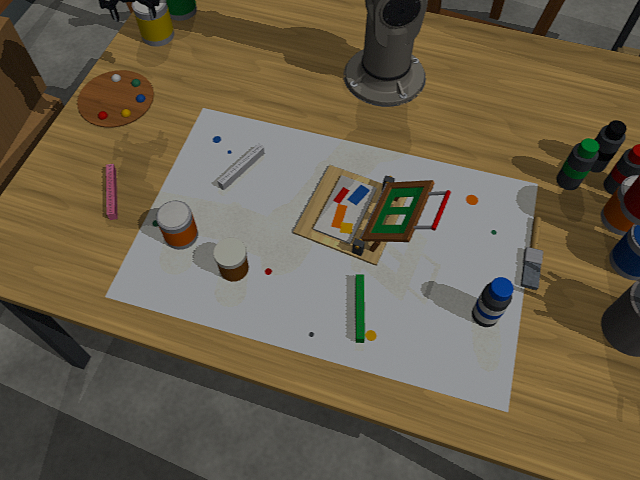

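View pics/side0.png

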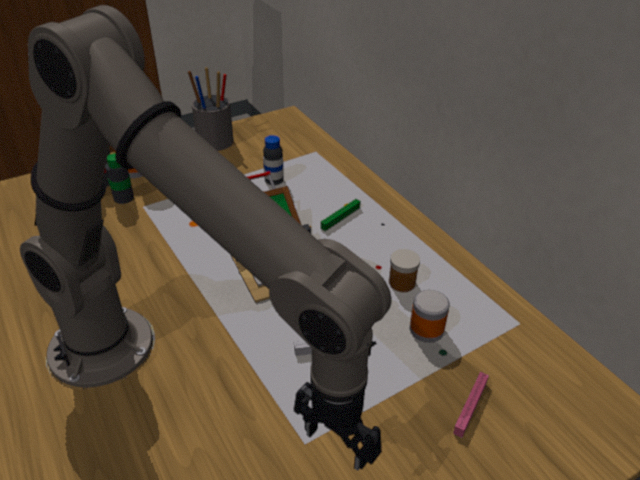

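View pics/wrist0.png

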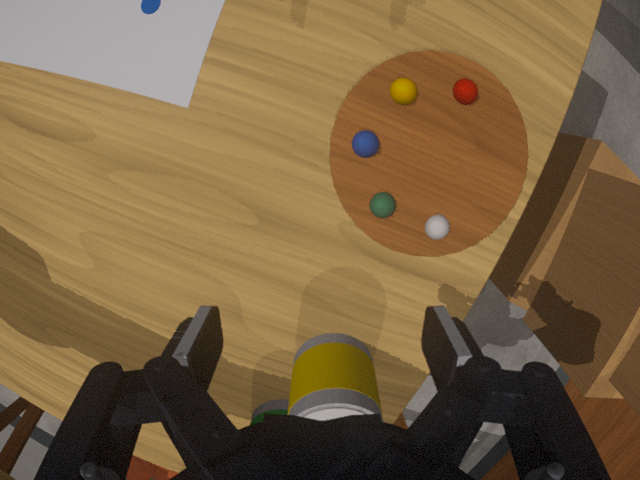

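The silver bar at scene (240,166) is the straightedge. The pink bar (110,191) and the green bar (360,308) are the look-alikes. I'll confirm this in crops.

```bash
cat > h.py <<'E'
from cell import env, kin, camera, calibration, job
import cv2, numpy as np
from scipy.spatial.transform import Rotation as R
def ray(n,uv,c=None):
    c=c or calibration(n); Rm=R.from_rotvec(c['rvec']).as_matrix(); t=np.array(c['tvec'])
    x=(uv[0]-c['cx'])/c['fx']; y=(uv[1]-c['cy'])/c['fy']
    if n=="wrist":
        r=np.hypot(x,y); d=np.array([np.sin(r)*x/r,np.sin(r)*y/r,np.cos(r)]) if r>1e-9 else np.array([0,0,1.])
    else: d=np.array([x,y,1.])
    return -Rm.T@t, Rm.T@d
def atz(n,uv,z,c=None):
    o,d=ray(n,uv,c); return o+d*(z-o[2])/d[2]
def proj(n,P,c=None):
    c=c or calibration(n); Rm=R.from_rotvec(c['rvec']).as_matrix()
    p=Rm@np.asarray(P)+np.array(c['tvec'])
    if n=="wrist":
        r=np.hypot(p[0],p[1]); th=np.arctan2(r,p[2]); return np.array([c['cx']+c['fx']*th*p[0]/r,c['cy']+c['fy']*th*p[1]/r])
    return np.array([c['cx']+c['fx']*p[0]/p[2],c['cy']+c['fy']*p[1]/p[2]])
def down(yaw):  # tool z down; tool y axis (jaw dir) at world angle yaw
    y=np.array([np.cos(yaw),np.sin(yaw),0]); z=np.array([0,0,-1.]); x=np.cross(y,z)
    q=R.from_matrix(np.c_[x,y,z]).as_quat(); return np.array([q[3],q[0],q[1],q[2]])
E
python3 - <<'E'
import cv2
p=cv2.imread("pics/scene0.png")
cv2.imwrite("pics/c1.png",cv2.resize(p[135:200,200:280],None,fx=9,fy=9,interpolation=cv2.INTER_CUBIC))
cv2.imwrite("pics/c2.png",cv2.resize(p[160:270,285:460],None,fx=4.5,fy=4.5,interpolation=cv2.INTER_CUBIC))
E
```

```text
(no output)
```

View pics/c1.png

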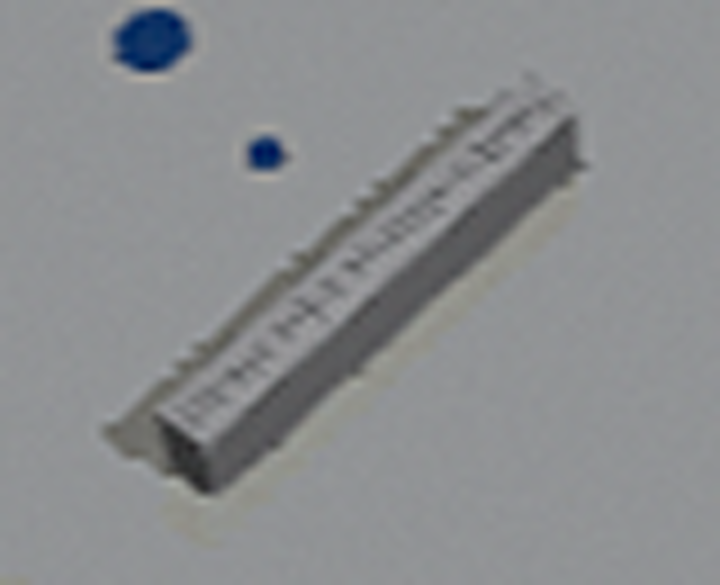

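View pics/c2.png

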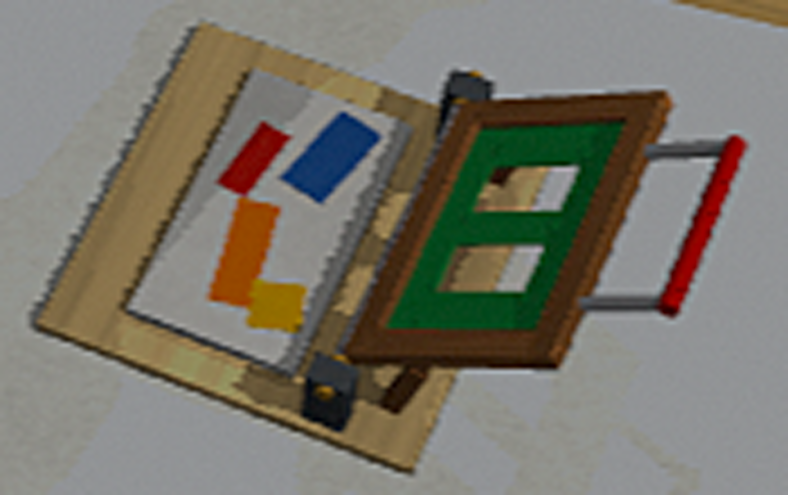

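```bash
python3 - <<'E'
from h import *
f=lambda L,z:np.array([atz("scene",u,z)[:2] for u in L])
b=f([(217.8,181.1),(223.3,184.7),(263.6,147.4),(258.3,143.7)],.028); print("bar",b,b.mean(0)); e=(b[2]+b[3]-b[0]-b[1])/2; print(np.linalg.norm(e),np.arctan2(e[1],e[0]))
B=f([(330.1,165.6),(292.8,231.1),(376.1,264)],.010); print("board",B,np.linalg.norm(B[1]-B[0]),np.linalg.norm(B[2]-B[1]))
P=f([(341,175.6),(313.2,228.4)],.018); print("panel",P,P.mean(0),np.linalg.norm(P[1]-P[0])); e=P[1]-P[0];print(np.arctan2(e[1],e[0]))
e=B[1]-B[0];print(np.arctan2(e[1],e[0]));e=B[2]-B[1];print(np.arctan2(e[1],e[0]))
H=f([(448.8,192.2),(433.9,227.8)],.153); print("handle",H,H.mean(0),np.linalg.norm(H[1]-H[0]));e=H[1]-H[0];print(np.arctan2(e[1],e[0]))
print("posts",f([(285+470/4.5,160+75/4.5),(285+335/4.5,160+370/4.5)],.056))
print("tin",atz("scene",(175,212),.098),"pot",atz("scene",(231,250),.088),"can",atz("scene",(500,288),.154),"brush",f([(536,225),(532,275)],.01))
E
```

```text
bar [[ 0.5285921  -0.31024459]
 [ 0.53471709 -0.29220078]
 [ 0.38763535 -0.23627493]
 [ 0.38018719 -0.25442586]] [ 0.45778293 -0.27328654]
0.15795506279378388 2.7800445381181875
board [[ 0.377332   -0.05133891]
 [ 0.60084789 -0.07884344]
 [ 0.62562358  0.14371656]] 0.2252017951323015 0.223934785894
panel [[ 0.40546347 -0.01254652]
 [ 0.58202941 -0.03119249]] [ 0.49374644 -0.0218695 ] 0.1775477500811417
-0.10521348682030894
-0.12243849403496138
1.4599313496135795
handle [[0.46877214 0.26212902]
 [0.57355364 0.25022013]] [0.52116289 0.25617458] 0.10545608389863856
-0.11316894627754297
posts [[0.39724004 0.11265418]
 [0.60580161 0.09318146]]
tin [ 0.68636523 -0.34281235  0.098     ] pot [ 0.73593021 -0.17984344  0.088     ] can [0.67579687 0.41371733 0.154     ] brush [[0.39424615 0.49610119]
 [0.5383091  0.50575107]]
```

```bash
python3 - <<'E'
from h import *
env.reach([0.458,-0.273,0.26],down(-1.93))
c=calibration("wrist");p,d=camera("wrist"); cv2.imwrite("pics/w1.png",p); print(c); print(env.get_state()['tcp_pos'],env.get_state()['time'])
import json; json.dump({k:np.asarray(v).tolist() for k,v in c.items()},open("w1.json","w"))
E
```

```text
{'fx': 371.64829954431775, 'fy': 371.64829954431775, 'cx': 321.8418734351654, 'cy': 234.73622483947418, 'rvec': array([-1.66431627,  2.40279055,  0.40560655]), 'tvec': array([-0.09638943,  0.467018  ,  0.51289919])}
[ 0.45771349 -0.27416109  0.26014555] 1.7333
```

View pics/w1.png

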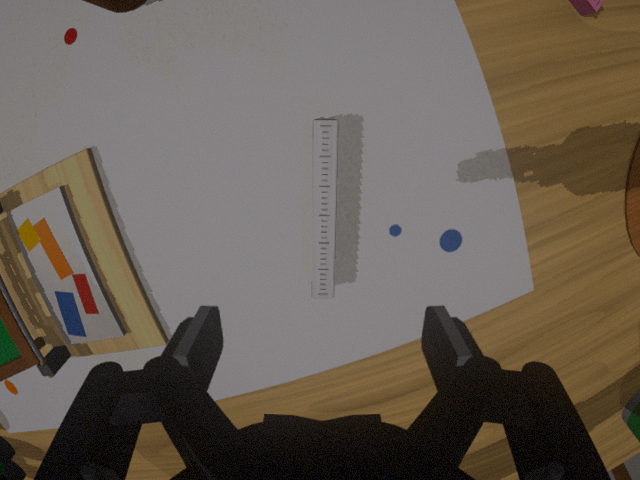

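The bar is at (325,208) and the panel's outer edge runs from about (63,186) to (125,333). I'll enlarge both.

```bash
python3 - <<'E'
import cv2
p=cv2.imread("pics/w1.png")
a=cv2.resize(p[105:165,290:370],None,fx=5,fy=5,interpolation=cv2.INTER_CUBIC)
b=cv2.resize(p[255:315,290:370],None,fx=5,fy=5,interpolation=cv2.INTER_CUBIC)
c=cv2.resize(p[170:245,30:110],None,fx=5,fy=4,interpolation=cv2.INTER_CUBIC)
d=cv2.resize(p[290:365,80:160],None,fx=5,fy=4,interpolation=cv2.INTER_CUBIC)
cv2.imwrite("pics/c3.png",cv2.vconcat([cv2.hconcat([a,b]),cv2.hconcat([c,d])]))
E
```

```text
(no output)
```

View pics/c3.png

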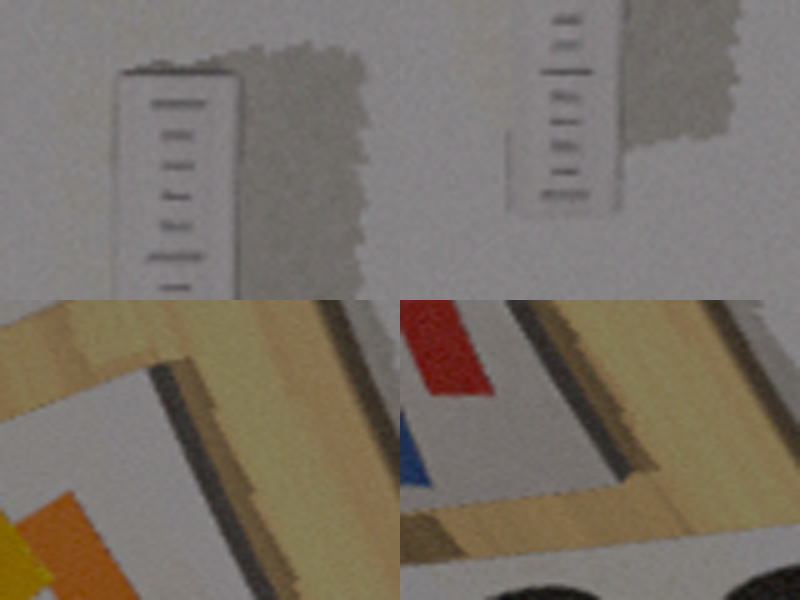

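```bash
python3 - <<'E'
from h import *
import json
c={k:np.array(v) for k,v in json.load(open("w1.json")).items()}
f=lambda L,z:np.array([atz("wrist",u,z,c)[:2] for u in L])
b=f([(313.6,119.6),(338,119.6),(334,296.6),(311.6,297)],.028);print(b,b.mean(0));e=(b[0]+b[1]-b[2]-b[3])/2;print(np.linalg.norm(e),np.arctan2(e[1],e[0]))
for L,z in (([(60,187),(122.4,335.5)],.018),([(64.4,185.5),(126,333.8)],.010)):
    P=f(L,z);e=P[0]-P[1];print(P,P.mean(0),np.linalg.norm(e),np.arctan2(e[1],e[0]))
E
```

```text
[[ 0.53210828 -0.29562144]
 [ 0.52526394 -0.31397527]
 [ 0.37746005 -0.25665399]
 [ 0.38436482 -0.23709441]] [ 0.45479927 -0.27583628]
0.15872071557191897 -0.37357253336340124
[[ 0.57809975 -0.03270409]
 [ 0.40102762 -0.01075651]] [ 0.48956368 -0.0217303 ] 0.1784271212643198 -0.12331813430654052
[[ 0.57792443 -0.03254662]
 [ 0.39830528 -0.00990463]] [ 0.48811485 -0.02122562] 0.18104060272341693 -0.1253941529448641
```

```bash
python3 - <<'E'
from h import *
q=down(-0.373-np.pi/2)
env.reach([0.4555,-0.2753,0.16],q)
env.movel([0.4555,-0.2753,0.084],velocity=0.1)
env.grip(0.0,f_grip=50); s=env.get_state(); print(s['opening'],s['tcp_pos'],s['force'])
env.movel([0.4555,-0.2753,0.17]); s=env.get_state(); print(s['opening'],s['force'])
p,d=camera("wrist"); cv2.imwrite("pics/w2.png",p)
env.reach([0.485,-0.08,0.17],down(-0.122-np.pi/2))
c=calibration("wrist");p,d=camera("wrist"); cv2.imwrite("pics/w3.png",p); 
import json; json.dump({k:np.asarray(v).tolist() for k,v in c.items()},open("w3.json","w"))
s=env.get_state(); print(s['time'],s['opening'],s['tcp_pos'])
E
```

```text
0.01895061114522258 [ 0.45566263 -0.27534329  0.0843344 ] [-0.20304804  0.92532371  5.92082622]
0.018742786624915596 [-0.5867809   1.00587926 -3.04854308]
5.375 0.01880643383103251 [ 0.48473458 -0.08112116  0.16961969]
```

View pics/w3.png

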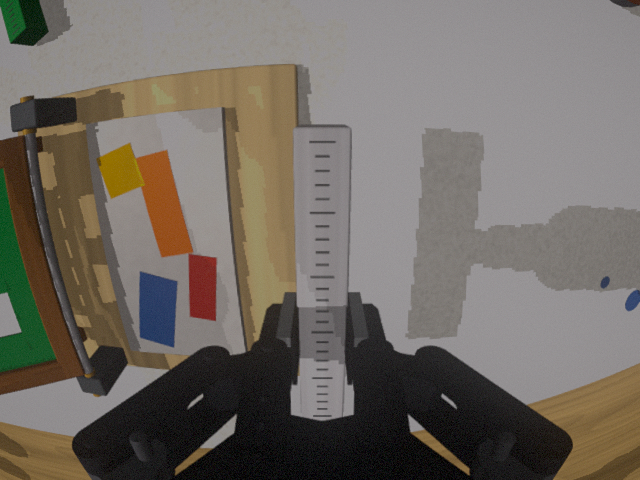

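The bar is held square between the pads. The panel's outer edge runs from about (223,109) to (243,350), and I'll enlarge both ends.

```bash
python3 - <<'E'
import cv2
p=cv2.imread("pics/w3.png")
c=cv2.resize(p[85:165,190:270],None,fx=5,fy=5,interpolation=cv2.INTER_CUBIC)
d=cv2.resize(p[300:380,200:280],None,fx=5,fy=5,interpolation=cv2.INTER_CUBIC)
cv2.imwrite("pics/c4.png",cv2.hconcat([c,d]))
E
```

```text
(no output)
```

View pics/c4.png

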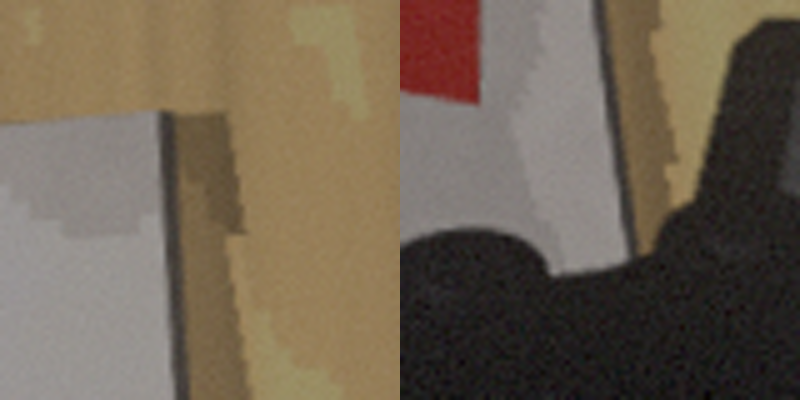

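```bash
python3 - <<'E'
from h import *
import json
c={k:np.array(v) for k,v in json.load(open("w3.json")).items()}
P=np.array([atz("wrist",u,.018,c)[:2] for u in [(222,107.4),(239,300),(246,352.4)]])
print(P)
for k in(1,2):
    e=P[0]-P[k];print(np.arctan2(e[1],e[0]),np.linalg.norm(e))
u=(P[0]-P[2])/np.linalg.norm(P[0]-P[2]); print(P[0]-.09*u)
# bar far end top corners: bottom z 
zt=.17-.084+.028
B=np.array([atz("wrist",u,zt,c)[:2] for u in [(294,127),(350,127)]]);print(B,B.mean(0),np.linalg.norm(B[1]-B[0]))
print(env.get_state()['tcp_pos'])
E
```

```text
[[ 0.57924033 -0.03204046]
 [ 0.45097017 -0.01880641]
 [ 0.40548068 -0.01375828]]
-0.10280951195726969 0.12895105931903753
-0.10482961847153659 0.1747187875117294
[ 0.48973439 -0.02262306]
[[ 0.5641821  -0.08106227]
 [ 0.56191474 -0.0997272 ]] [ 0.56304842 -0.09039473] 0.018802140610415692
[ 0.48473458 -0.08112116  0.16961969]
```

```bash
python3 - <<'E'
from h import *
a=-0.11; y=np.array([-np.sin(a),np.cos(a),0]); q=down(a-np.pi/2)
E0=np.array([0.4897,-0.0224,0])
env.reach(list(E0-0.020*y+[0,0,.13]),q)
print(env.movel(list(E0-0.020*y+[0,0,.0940]),velocity=0.05,stop_force=5)); s=env.get_state(); print(s['tcp_pos'],s['force'])
print(env.movel(list(s['tcp_pos']+0.018*y),velocity=0.02,stop_force=8)); s=env.get_state(); print(s['tcp_pos'],s['force'],s['opening'],s['time'])
print("y rel",(s['tcp_pos']-E0)@y)
p,d=camera("wrist"); cv2.imwrite("pics/w4.png",p)
E
```

```text
True
[ 0.48701188 -0.04238134  0.09432142] [-0.8214808   0.21484513  5.88239316]
True
[ 0.48834203 -0.03167841  0.0943032 ] [-2.08183262e-03 -6.47045620e-01  4.12060892e+00] 0.018726182429243066 7.025
y rel -0.009371403627005243
```

View pics/w4.png

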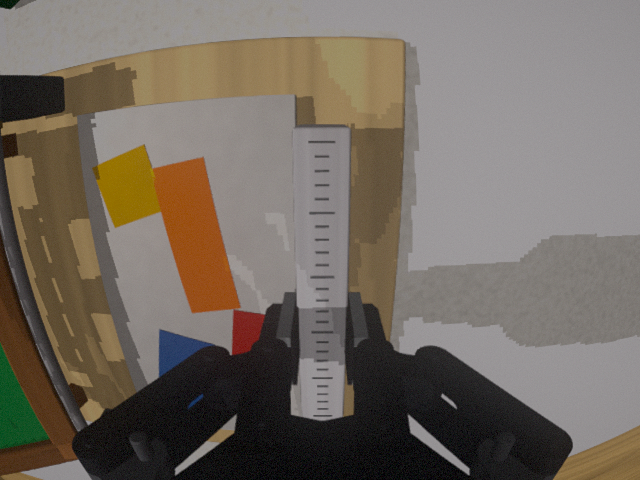

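```bash
python3 - <<'E'
from h import *
a=-0.11; y=np.array([-np.sin(a),np.cos(a),0])
for k in range(2):
    s=env.get_state(); print(env.movel(list(s['tcp_pos']+0.003*y),velocity=0.01,stop_force=12)); s=env.get_state(); print(s['tcp_pos'],s['force'],s['torque'])
env.dwell(0.2); s=env.get_state(); print(s['force'],s['torque'])
env.grip(0.05); env.dwell(.1)
s=env.get_state();print(s['force'],s['opening'])
env.movel(list(s['tcp_pos']+[0,0,.06]))
c=calibration("wrist");p,d=camera("wrist"); cv2.imwrite("pics/w5.png",p); 
import json; json.dump({k:np.asarray(v).tolist() for k,v in c.items()},open("w5.json","w"))
print(env.get_state()['time'])
p,d=camera("scene"); cv2.imwrite("pics/s5.png",p)
E
```

```text
False
[ 0.48846679 -0.03121139  0.09433653] [  0.4365818  -10.01532637   4.93455031] [-2.10023114 -0.00243203  0.48359616]
False
[ 0.48848167 -0.03116874  0.09437011] [ 0.1385465  -9.93752384  4.36769368] [-2.31226717  0.01208786  0.44498649]
[ -1.44675934 -10.34597549   3.56429013] [-2.35136808  0.06988736  0.4426707 ]
[ 0.51157659  0.5823597  -0.27662499] 0.04999077981040066
9.2
```

View pics/w5.png

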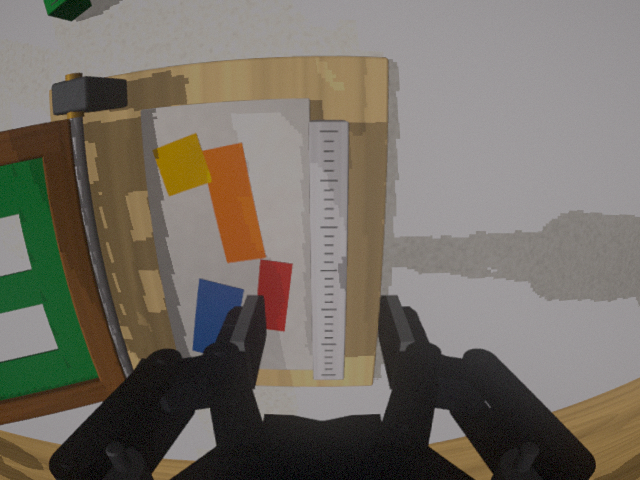

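The bar looks released along the edge, from (328,122) to (329,378). I'll enlarge it to check flushness.

```bash
python3 - <<'E'
import cv2
p=cv2.imread("pics/w5.png")
c=cv2.resize(p[90:160,280:360],None,fx=5,fy=7,interpolation=cv2.INTER_CUBIC)
d=cv2.resize(p[325:395,280:360],None,fx=5,fy=7,interpolation=cv2.INTER_CUBIC)
cv2.imwrite("pics/c5.png",cv2.hconcat([c,d]))
E
```

```text
(no output)
```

View pics/c5.png

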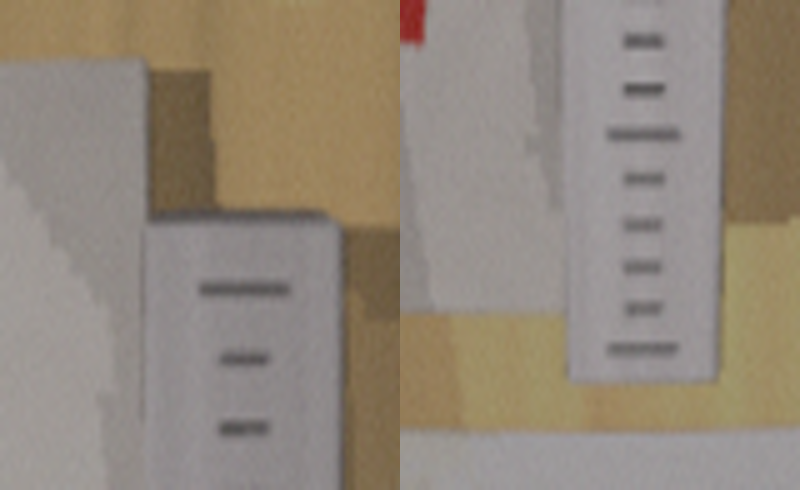

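```bash
python3 - <<'E'
from h import *
import json
c={k:np.array(v) for k,v in json.load(open("w5.json")).items()}
g=lambda u,z:atz("wrist",u,z,c)[:2]
B=np.array([g(u,.038) for u in [(309.2,121.4),(348,121.7),(343.6,379.3),(313.8,379.4)]]);P=g((309.4,98.6),.018);Pn=g((308,369.6),.018)
e=(B[0]+B[1]-B[2]-B[3])/2;print(B,B.mean(0),np.linalg.norm(e),"ang",np.arctan2(e[1],e[0]),"left",np.arctan2(*(B[0]-B[3])[::-1]),"right",np.arctan2(*(B[1]-B[2])[::-1]))
print("P",P,Pn)
a=np.arctan2(e[1],e[0]);x=np.array([np.cos(a),np.sin(a)]);yy=np.array([-x[1],x[0]])
print("far corner rel bar centre",(P-B.mean(0))@x,(P-B.mean(0))@yy, (Pn-B.mean(0))@x)
E
```

```text
[[ 0.56734317 -0.03120257]
 [ 0.56513538 -0.05028676]
 [ 0.40602652 -0.03389539]
 [ 0.40827115 -0.01447406]] [ 0.48669405 -0.03246469] 0.15994999270280125 ang -0.10371787306975871 left -0.10477801756683987 right -0.10265774005713556
P [ 0.57933079 -0.03207544] [ 0.40052589 -0.00905373]
far corner rel bar centre 0.0920986169873716 0.009978034180159169 -0.08812889168215511
```

The straightedge is flush: the panel corner is 9.98 mm from the bar's centreline, the angle is -0.104 against -0.105, and the x offset is about 2 mm. Next is the handle.

```bash
python3 - <<'E'
from h import *
s=env.get_state(); env.movel([s['tcp_pos'][0],s['tcp_pos'][1],.30],velocity=.2)
a=-0.105
env.reach([0.520,0.245,0.33],down(a-np.pi/2))
c=calibration("wrist");p,d=camera("wrist"); cv2.imwrite("pics/w6.png",p); 
import json; json.dump({k:np.asarray(v).tolist() for k,v in c.items()},open("w6.json","w"))
print(env.get_state()['time'])
cv2.imwrite("pics/s6.png",camera("scene")[0])
E
```

```text
11.25
```

View pics/w6.png

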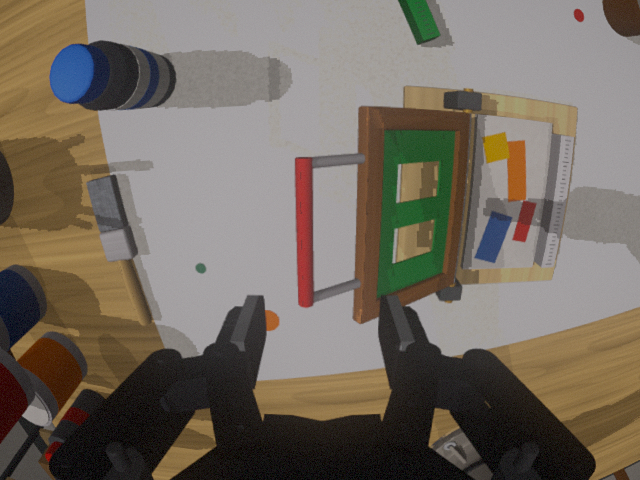

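The handle runs from (304,158) to (305,306), and nothing stands near it.

```bash
python3 - <<'E'
from h import *
import json
c={k:np.array(v) for k,v in json.load(open("w6.json")).items()}
H=np.array([atz("wrist",u,.153,c) for u in [(304,160),(305,304)]]);e=H[0]-H[1]
print(H,H.mean(0),np.linalg.norm(e),np.arctan2(e[1],e[0]))
# mid-post tops z=.056
print("posts",atz("wrist",(463,100),.056,c),atz("wrist",(450,290),.056,c))
a=-0.105;x=np.array([np.cos(a),np.sin(a),0]);y=np.array([-np.sin(a),np.cos(a),0]);E0=np.array([.4897,-.0226,.01])
print("handle in E",(H.mean(0)-E0)@x,(H.mean(0)-E0)@y)
for z in(.20,.16): print(z,kin.inverse_kinematics(E0*[1,1,0]+.278*y+[0,0,z+.054],down(a-np.pi/2)))
E
```

```text
[[0.57245861 0.24854292 0.153     ]
 [0.46447433 0.2610036  0.153     ]] [0.51846647 0.25477326 0.153     ] 0.10870083853729741 -0.11488537122306217
posts [0.60548184 0.09810004 0.056     ] [0.40673695 0.1136707  0.056     ]
handle in E -0.00046266378404783565 0.2788605778713332
0.2 [-0.33950427  0.38727721 -0.2829261   1.8280021   0.13051449  0.94435683
 -2.35506325]
0.16 [-0.34727963  0.43516496 -0.27553922  1.86123894  0.15122095  0.8653755
 -2.37253011]
```

```bash
cat >> h.py <<'E'
a=-0.105;X=np.array([np.cos(a),np.sin(a),0]);Y=np.array([-np.sin(a),np.cos(a),0]);E0=np.array([.4896,-.0223,0])
HG=E0+.125*Y+[0,0,.05]
def hp(t): return HG-.185*np.cos(t)*Y+[0,0,.185*np.sin(t)]   # handle pos at angle t
def tcp(t): return hp(t)+[0,0,.054]
E
python3 - <<'E'
from h import *
print(hp(2.55))
env.reach(list(tcp(2.55)+[0,0,.05]),down(a-np.pi/2))
print(env.movel(list(tcp(2.55)),velocity=.06,stop_force=6))
print(env.get_state()['tcp_pos']-tcp(2.55))
env.grip(0.0,f_grip=30); env.dwell(.2); s=env.get_state(); print(s['opening'],s['force'],s['torque'],s['time'])
cv2.imwrite("pics/w7.png",camera("wrist")[0])
E
```

```text
[0.51879507 0.25472575 0.15317149]
False
[0.00023526 0.0001676  0.00034186]
0.010847442179389618 [-0.46868592  2.58888967  2.52887247] [ 0.36146161 -0.01932943 -0.05423012] 13.3
```

View pics/w7.png

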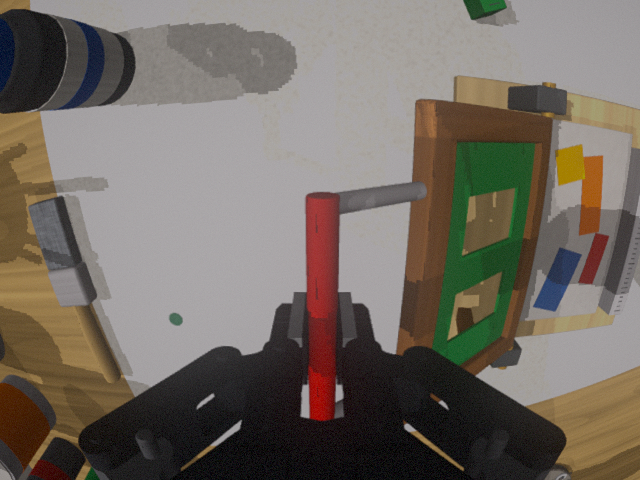

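The red handle is gripped at (320,330), with an opening of 10.8 mm on a 12 mm bar. I'll swing it slowly along the arc.

```bash
python3 - <<'E'
from h import *
for t in np.linspace(2.55,2.06,8)[1:]:
    env.movel(list(tcp(t)),velocity=.04); s=env.get_state(); print(round(t,3),s['opening'].round(4),s['force'].round(1),s['torque'].round(2),(s['tcp_pos']-tcp(t)).round(4))
print(s['time'])
cv2.imwrite("pics/w8.png",camera("wrist")[0]);cv2.imwrite("pics/s8.png",camera("side")[0])
E
```

```text
Traceback (most recent call last):
AttributeError: 'float' object has no attribute 'round'
```

```bash
python3 - <<'E'
from h import *
for t in np.linspace(2.55,2.06,8)[2:]:
    env.movel(list(tcp(t)),velocity=.04); s=env.get_state(); print(round(t,3),round(float(s['opening']),4),s['force'].round(1),s['torque'].round(2),(s['tcp_pos']-tcp(t)).round(4))
print(s['time'])
cv2.imwrite("pics/w8.png",camera("wrist")[0]);cv2.imwrite("pics/s8.png",camera("scene")[0])
E
```

```text
2.41 0.0105 [1.3 5.  1. ] [ 1.36 -0.18 -0.02] [0.0002 0.0008 0.0004]
2.34 0.0107 [0.8 5.7 2.8] [ 1.47 -0.22  0.04] [0.0002 0.0011 0.0006]
2.27 0.0112 [0.8 6.7 3.6] [ 1.51 -0.13  0.01] [0.0002 0.0013 0.0008]
2.2 0.0112 [0.1 6.5 5.4] [ 1.66  0.01 -0.01] [0.0002 0.0017 0.001 ]
2.13 0.011 [-0.4  6.1  7.1] [ 1.46  0.12 -0.03] [0.0002 0.0016 0.0013]
2.06 0.0106 [-1.5  5.8  8.1] [ 1.32  0.1  -0.07] [0.0002 0.0013 0.0012]
16.675
```

View pics/w8.png

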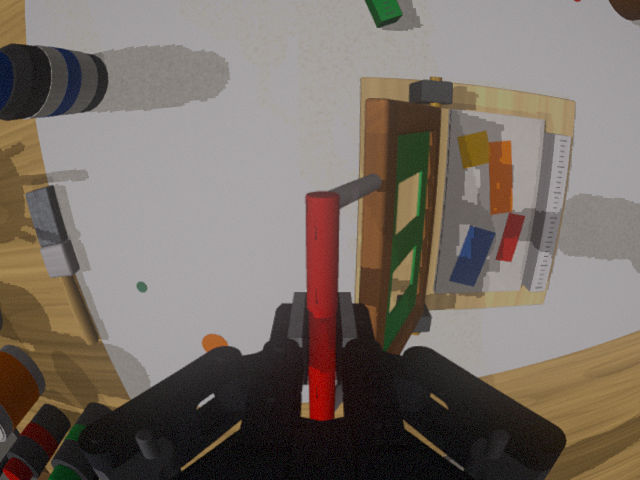

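The handle at (322,250) is still well gripped and the forces are mild, so I'll continue to upright.

```bash
python3 - <<'E'
from h import *
for t in np.linspace(2.06,1.571,8)[1:]:
    env.movel(list(tcp(t)),velocity=.035); s=env.get_state(); print(round(t,3),round(float(s['opening']),4),s['force'].round(1),s['torque'].round(2),(s['tcp_pos']-tcp(t)).round(4))
    if np.linalg.norm(s['force'])>30: break
env.dwell(.3); s=env.get_state();print(s['time'],s['force'].round(1),(s['tcp_pos']-tcp(t)).round(4))
import json
c=calibration("wrist");json.dump({k:np.asarray(v).tolist() for k,v in c.items()},open("w9.json","w"))
cv2.imwrite("pics/w9.png",camera("wrist")[0]);p,d=camera("scene");np.save("scene9.npy",d);cv2.imwrite("pics/s9.png",p);cv2.imwrite("pics/d9.png",camera("side")[0])
E
```

```text
1.99 0.0109 [-1.3  5.5  8.5] [ 1.34  0.16 -0.01] [0.0001 0.001  0.0011]
1.92 0.011 [-1.3  4.3  7.4] [1.14 0.12 0.01] [0.0001 0.0006 0.0009]
1.85 0.011 [-0.6  4.4  7.6] [0.97 0.16 0.01] [0.0001 0.0002 0.0007]
1.781 0.0111 [-1.   2.3  6.5] [0.64 0.06 0.02] [-0.     -0.0008  0.0003]
1.711 0.0108 [1.  1.1 3.4] [ 0.41 -0.12  0.01] [-0.     -0.0005 -0.0001]
1.641 0.0109 [1.3 1.2 0.5] [ 0.41 -0.34 -0.02] [-0.0001 -0.0004 -0.0002]
1.571 0.0109 [ 1.1 -0.1  0.5] [ 0.23 -0.25 -0.  ] [-0.0001 -0.0004 -0.0001]
20.6917 [ 2.1  0.1 -0.2] [-0.0001  0.     -0.0001]
```

View pics/w9.png

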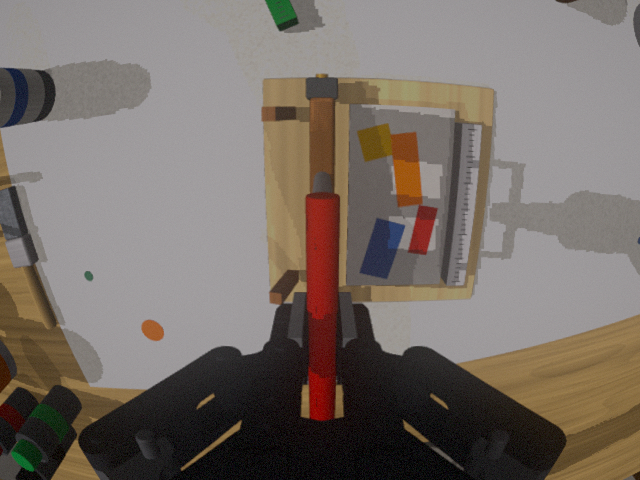

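View pics/s9.png

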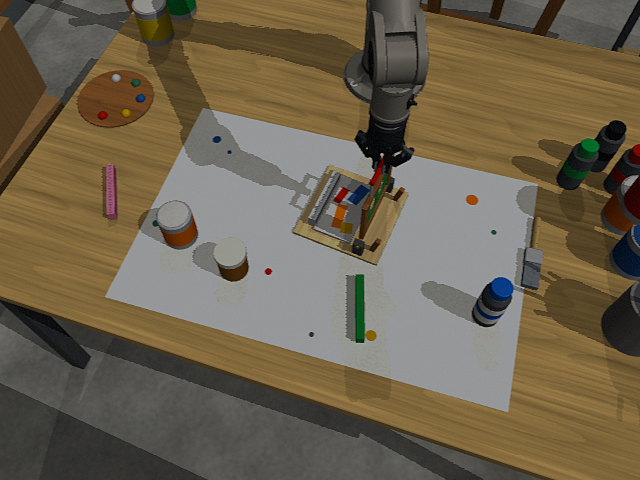

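View pics/d9.png

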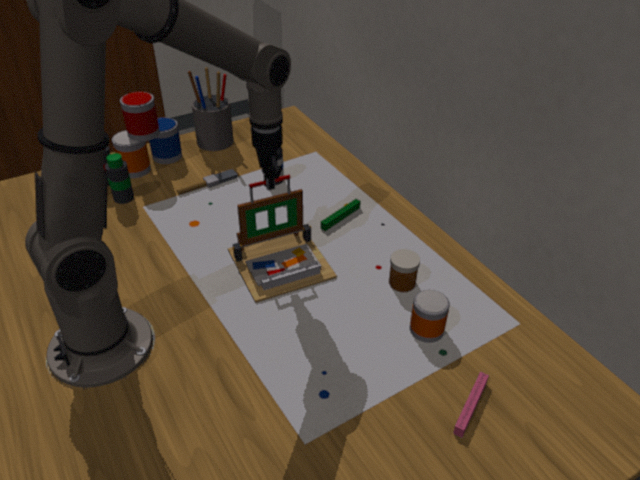

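The frame is edge-on. The handle, rail and hinge post all line up at column 322 (the principal point is 321.8), so it is upright. I'll do one last check of the straightedge.

```bash
python3 - <<'E'
import cv2
p=cv2.imread("pics/w9.png")
c=cv2.resize(p[100:180,430:510],None,fx=5,fy=6,interpolation=cv2.INTER_CUBIC)
d=cv2.resize(p[230:310,420:500],None,fx=5,fy=6,interpolation=cv2.INTER_CUBIC)
cv2.imwrite("pics/c9.png",cv2.hconcat([c,d]))
E
```

```text
(no output)
```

View pics/c9.png

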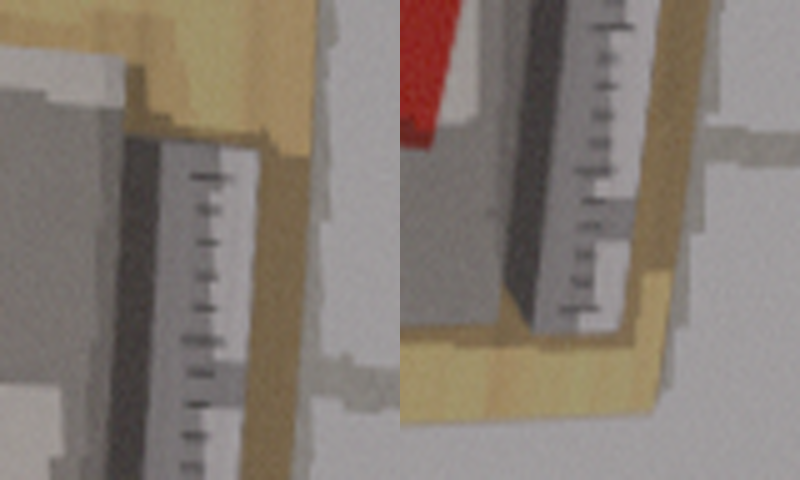

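There is no gap at either end, and the frame is upright and still. I'm handing it in.

```bash
python3 - <<'E'
from h import *
s=env.get_state(); print(s['time'],s['force'].round(1),s['opening'],np.abs(s['joint_velocities']).max(), (s['tcp_pos']-tcp(1.571)).round(4))
job.job_done()
E
```

```text
20.8417 [0.4 0.5 0.1] 0.011038059783855234 0.001439615293517763 [-0.0001  0.     -0.0001]
the job is handed in; nothing more can be done
```

I laid the silver straightedge on the base board, pressed it flush against the panel's outer edge with about 10 N and let go. I then gripped the red handle, swung the frame slowly along its arc until it stood upright, and handed in at about 21 s of the 72 s allowed.

- **Straightedge:** in the picture taken after release, the panel edge was 9.98 mm from the bar's centreline. The bar lay at -0.104 rad against about -0.105 rad for the panel, and about 2 mm off centre. The last picture showed no gap at either end.
- **Frame:** handle, rail and hinge post lined up at pixel column 322, with the principal point at 321.8, so the frame was straight up within about 1 mm at the handle. The hand was still, outside force was under 1 N and the fingers were closed on the handle at 11 mm.
- **Other objects:** the cans, pot, brush and the green and pink look-alikes were never touched and look unmoved in the last pictures.

No check failed. My early estimates of the panel's angle differed by up to 0.02 rad, and the close-up after release settled it.

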